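Show which stopper belongs to the ship's decanter

TASK

Show a helper which stopper belongs to the ship's decanter: first point with the fingertips at the open mouth of the broad-based ship's decanter from just above it (two to four centimetres) for two seconds, then push the clear cover of the black stopper tray fully back by its upright tab, then come down from above to point at the ball-headed stopper in the same way for two seconds, and finish still pointing at it. Point without touching: nothing but the cover may be touched, and nothing is to be lifted or moved out of place; at no time point at one of the other two stoppers.

Things in the scene. Friction and masses are not known exactly. Their poses are not given: they have to be found in the camera images.
- decanter_mouth (a point): centre of the open mouth of the ship's decanter, at the level of its lip, 182 mm above the shelf; z up. The opening is 38 mm wide, the lip 46 mm in diameter; the neck is 34 mm thick with a thin steel ring below the lip
- ship_decanter: ship's decanter of clear glass, open (no stopper), round: 172 mm wide at the foot, narrowing to a 34 mm neck, 182 mm high, 1.2 kg, loose; origin at the centre of its underside, z up
- tray: black plastic stopper tray, fixed on the shelf. Origin on the shelf under the middle socket of the front row; z up, x points away from the robot (yaw up to 17 degrees either way), y along the row. Front deck x -50 to +50 mm, y -110 to +110 mm, 25 mm high, with three sockets at y = -55, 0, +55 mm, each holding one stopper; a low rear deck 12 mm high from x = 50 to 140 mm. Steel side rails at y = +-104 mm, up to 74 mm high, carry the cover
- cover (a joint): how far the clear cover is slid back, m: 0 closed over the stoppers, 0.090 fully back (a firm stop) over the rear deck; starts at 0 to 0.015. It slides along the tray's +x with about 1.5 N friction and stays where it is left. The cover is a clear plate 90 mm (x) by 220 mm (y), its underside 74 mm and its upper side 78 mm above the shelf
- cover_tab (a point): middle of the near face (facing the robot, the tray's -x) of the black upright tab on the far edge of the cover, to be pushed along the tray's +x. The tab is 80 mm wide (along the tray's y), 6 mm thick, and rises 30 mm from the cover's plate; this point is 93 mm above the shelf, 15 mm above the plate and 15 mm under the tab's upper edge. Closed, it lies 39 mm behind (+x of) the row of stoppers
- ball_stopper_top (a point): top of the ball-headed steel stopper (a ball 32 mm in diameter on a short neck), 65 mm above the shelf when seated, 9 mm under the closed cover's underside; z up
- ball_stopper: the ball-headed stopper; loose, 70 g, standing in one of the three sockets; origin at the centre of its plug's foot, 9 mm above the shelf
- disc_stopper_top (a point): top centre of the flat disc-headed steel stopper (disc 42 mm in diameter, 10 mm thick), 45 mm above the shelf
- disc_stopper: the disc-headed stopper, in another socket; origin at its plug's foot, 9 mm above the shelf
- cone_stopper_top (a point): tip of the cone-headed steel stopper (cone 26 mm wide at its base, pointed at the top), 66 mm above the shelf
- cone_stopper: the cone-headed stopper, in the remaining socket; origin at its plug's foot, 9 mm above the shelf
- square_decanter: bystander: square glass decanter with its square stopper in, 85 mm wide, 200 mm high, loose; origin under its centre
- tumblers: bystander: stack of three nested glass tumblers, 80 mm wide, 150 mm high, loose; origin under its centre
- stirrer: bystander: steel cocktail stirrer lying on the shelf, 241 mm long, 12 mm high, loose; origin near its middle on the shelf, x along its length
- jigger: bystander: double-cone steel measure, 46 mm wide, 80 mm high, loose; origin under its centre
- coasters: bystander: stack of round cork coasters, 96 mm wide, 24 mm high, loose; origin under its centre
- bitters: bystander: small amber bottle, 48 mm wide, 130 mm high, loose; origin under its centre
There are look-alikes about, which are no part of the job. Leave any pink look-alike of the ship_decanter alone.

How it is judged:
By the outcome, as a careful person would: the job done as asked, in the order asked, and still so for the second after the job is handed in, with the robot touching nothing.
It also fails if it takes over 53 s, if anything falls off the work surface, if the arm or the gripper's body presses on something with over 40 N, if the wrist force passes 120 N, or if a joint passes its speed limit or range.

ROBOT

A 6-joint arm with a two-finger parallel gripper is mounted at the origin on the work surface. World frame = base frame: x ahead of the robot, y to its left, z up, the work surface at z = 0. Lengths are in m, angles in rad, forces in N, time in s.
With the tool pointing down it reaches from about 0.25 to 0.775 m from the base axis. Payload 4 kg.
Tool frame: the origin (TCP) lies midway between the tips of the shut fingers; the grasp point (between the pads) lies 19 mm behind it; z points along the fingers, y is the direction in which the jaws open and shut (so a half turn about z gives the same grasp; the last joint's range is limited). The gripper opens to 94 mm and grips with 3 to 60 N. Pads are 16 mm wide; open, the fingers measure 119 mm over their backs; the gripper's body (75 mm by 177 mm) begins 78 mm behind the grasp point.
Start: joints at [1.198, 0.087, 1.371, -0, 1.684, -0.103], TCP at [0.147, 0.53, 0.206] pointing down, gripper open.
Joint ranges: [-3.1, 3.1], [-0.76, 2.03], [0.27, 2.55], [-1.08, 4.22], [0.17, 2.65], [-2.57, 2.57]. Speed limits (rad/s): [2.79, 2.79, 3.14, 3.14, 3.14, 3.14].

INTERFACE

Orientations are given as [roll, pitch, yaw] about the fixed x, y, z axes, in that order (R = Rz(yaw) Ry(pitch) Rx(roll)).
In Python, from bench import robot gives the robot as it stands.
- The arm moves only by the tool servo_tool, never from a script. Its argument "rows" is a list of rows, each a list of 2 entries, a list of its own where there are three numbers: the shift along the tool's x, y, z normalised to -1 to 1, where 1 is 0.08 m, then the turn about the tool's z normalised to -1 to 1, where 1 is pi/2 rad. A call has 1 to 12 rows; each row is the pose to reach, as a shift and turn from the pose commanded when the call began, along the tool's axes at that moment; what a row does not reach only later rows make up. A row lasts 1/12 s, in which the tool goes at most 41.7 mm and 7.16 degrees, less where a joint would pass 70% of its speed; a pose out of reach is approached as far as the arm can. A call with a number of a shift or a turn outside -1 to 1 is refused whole. A call with a gripper value outside its range is refused whole. "grip" is the closure, from -1 (fully open) to 1 (shut), set as the call begins (left out, the last holds). The fingers move at their own pace and stop on an object; the grip force is fixed at half the most. Time passes only in rows, so rows that repeat a pose let the fingers close. It gives the time, the measured TCP pose, the force and the opening at its end, in the units of the state.
- robot.get_obs(): the state, without advancing time (a new reading comes with each control period).
- robot.snapshot(name): name is "scene" or "top"; returns a dict with "pixels" (420x560x3 uint8, red, green, blue), "camera_matrix" (3x3 intrinsics, pixels), "D" ([k1, k2, p1, p2, k3] as OpenCV has them; the pictures are not rectified), "world_from_camera" (4x4, takes a point from camera to world coordinates). Camera axes: x right, y down, z forward; pixel columns grow to the right and rows downward; lengths in m; the calibration is good to about 2 mm. A picture is of the moment at which its call begins. There is no depth.
- robot.close_job(): hands the job in, once; it reports no verdict.
The state is a dict: "time": time; "joint_positions": joint angles; "qvel": joint speeds; "joint_torque": joint torques, N m; "tool_pos": TCP position; "ee_rot": TCP orientation; "wrist_force": force on the tool from outside, world axes, zero at the start; "wrist_torque": the same for the moment, N m; "width": finger opening in m.
Only numpy, scipy, OpenCV 4.12 (cv2) and the standard library are available. Lean on these libraries where they do the work, as an engineer would, in place of code of your own. Each camera call takes 0.05 s, during which the arm holds its last target.

## Working session

There is one attempt and no reset: what is moved stays moved. The work goes in short steps, Python scripts to look and compute and a tool call to move; the robot and the scene stay as the last step left them, time stands still between calls to the robot, and variables do not carry over. Pictures are saved under pics/ and viewed, and the job is handed in when it is done.

Besides the shell and the picture viewer there is one more tool, called after ">>>" as name(argument=value, ...), one argument or row to a line, values as JSON. servo_tool: Moves the arm, as the interface text tells. Its arguments: {"type":"object","properties":{"rows":{"type":"array"},"grip":{"type":"number"}},"required":["rows"]}

```bash
ls; mkdir -p pics; cat > h.py <<'E'
import numpy as np,cv2,pickle
def save(n,tag):
    from bench import robot
    s=robot.snapshot(n); pickle.dump(s,open(f'{tag}.pkl','wb'))
    cv2.imwrite(f'pics/{tag}.png',s['pixels'][:,:,::-1]); return s
def load(t): return pickle.load(open(t+'.pkl','rb'))
def ray(s,u,v):
    K=np.array(s['camera_matrix'],float);D=np.array(s['D'],float);T=np.array(s['world_from_camera'])
    p=cv2.undistortPoints(np.array([[[u,v]]],float),K,D)[0,0]
    d=T[:3,:3]@np.array([p[0],p[1],1]);return T[:3,3],d/np.linalg.norm(d)
def onz(s,u,v,z):
    o,d=ray(s,u,v);return o+d*(z-o[2])/d[2]
def tri(s1,p1,s2,p2):
    o,d=ray(s1,*p1);q,e=ray(s2,*p2)
    A=np.stack([d,-e],1);t=np.linalg.lstsq(A,q-o,rcond=None)[0]
    a=o+d*t[0];b=q+e*t[1];return (a+b)/2,np.linalg.norm(a-b)
def proj(s,P):
    T=np.linalg.inv(np.array(s['world_from_camera']))
    r=cv2.projectPoints(np.array(P,float).reshape(-1,1,3),cv2.Rodrigues(T[:3,:3])[0],T[:3,3],np.array(s['camera_matrix'],float),np.array(s['D'],float))[0]
    return r.reshape(-1,2)
def crop(tag,x0,y0,x1,y1,k,out):
    im=cv2.imread(f'pics/{tag}.png')[y0:y1,x0:x1]
    cv2.imwrite(f'pics/{out}.png',cv2.resize(im,None,fx=k,fy=k,interpolation=cv2.INTER_CUBIC))
E
python3 - <<'E'
from h import *
for n in('scene','top'):
    s=save(n,n+'0');print(n,np.round(s['world_from_camera'],3).tolist())
from bench import robot
o=robot.get_obs();print({k:np.round(v,4).tolist() for k,v in o.items()})
E
```

```text
pics
scene [[0.778, 0.389, -0.494, 1.176], [0.629, -0.496, 0.599, -0.7], [-0.012, -0.776, -0.63, 0.938], [0.0, 0.0, 0.0, 1.0]]
top [[0.024, -0.983, 0.18, 0.315], [-1.0, -0.023, 0.004, 0.027], [0.0, -0.18, -0.984, 1.42], [0.0, 0.0, 0.0, 1.0]]
{'time': 0.1, 'joint_positions': [1.1979, 0.0879, 1.3721, 0.0, 1.6836, -0.1031], 'qvel': [-0.0002, -0.0015, -0.0032, -0.001, -0.0004, 0.0001], 'joint_torque': [0.0014, -34.1252, -30.3301, 0.0719, 0.0305, -0.0001], 'tool_pos': [0.1464, 0.5297, 0.2044], 'ee_rot': [-3.1397, -0.0002, 2.8718], 'wrist_force': [1.0632, -0.8065, -0.05], 'wrist_torque': [-0.065, 0.0262, -0.0109], 'width': 0.0935}
```

View pics/scene0.png

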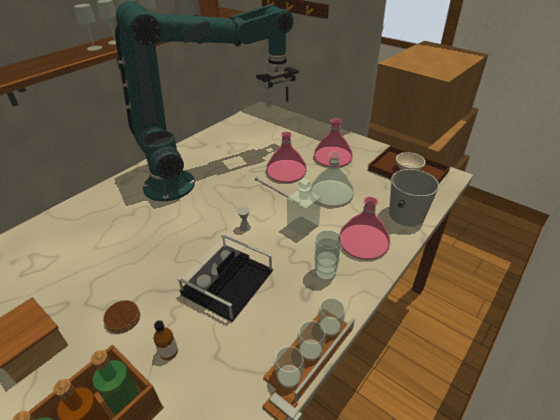

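View pics/top0.png

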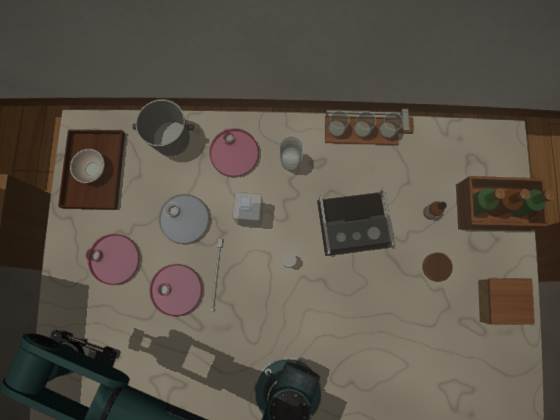

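The candidates in the top view are the clear decanter (185,219) and three pink ones at (235,153), (114,260) and (176,290). The clear one fits "clear glass". The black tray is at (357,222). I'll check both in enlarged crops.

```bash
python3 - <<'E'
from h import *
crop('top0',310,180,405,265,8,'t_tray')
crop('scene0',170,225,285,325,7,'s_tray')
crop('top0',150,185,220,250,8,'t_dec')
crop('scene0',295,140,365,215,8,'s_dec')
E
```

```text
(no output)
```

View pics/t_tray.png

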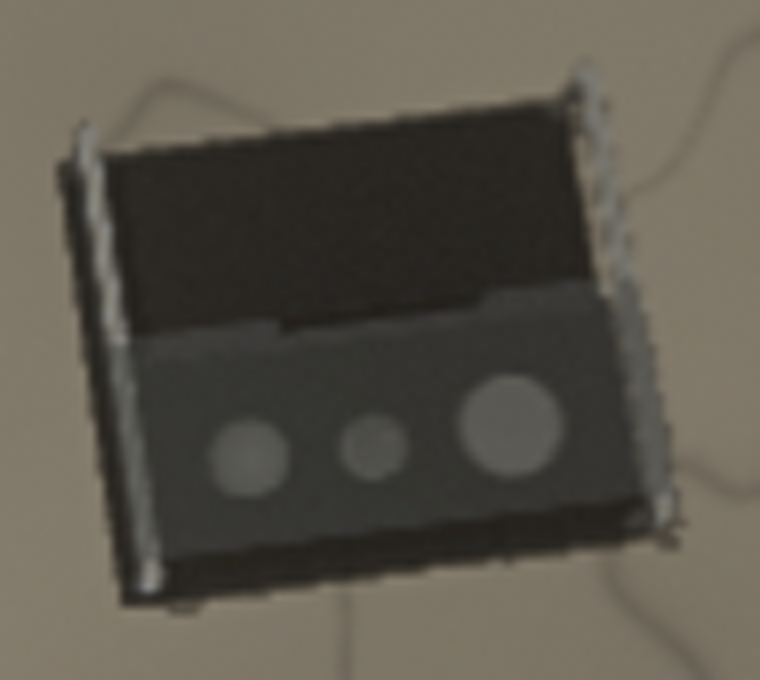

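View pics/s_tray.png

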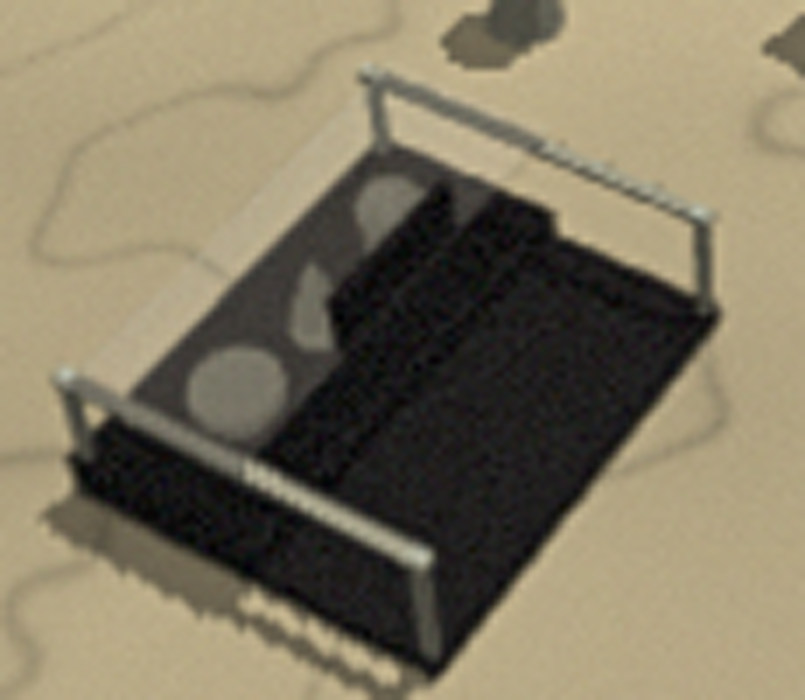

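View pics/t_dec.png

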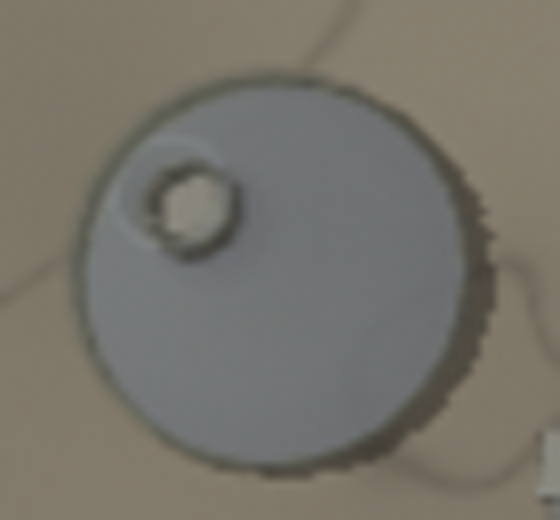

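View pics/s_dec.png

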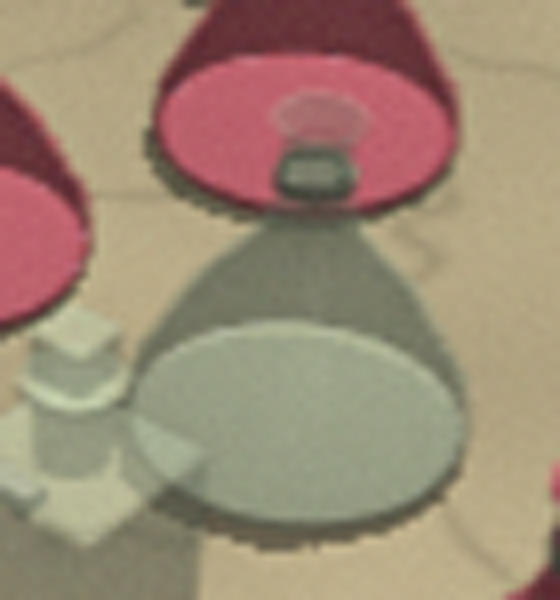

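The top crop has discs about 10, 9 and 13 px wide, which at about 3.3 mm/px is about 34, 29 and 43 mm. Left, (341,237), is the ball; middle, (357,236), is the cone; right, (374,233), is the disc. The scene crop agrees: the middle one is pointed, and the ball is at the far end at about (226,254). The decanter's faint lip circle is at top px ~(171,208.5) and scene ~(335,155). The dark ring is below the lip.

```bash
python3 - <<'E'
from h import *
t=load('top0');s=load('scene0')
T=lambda x,y,X,Y,k:(X+(x-(k-1)/2)/k,Y+(y-(k-1)/2)/k)
f=lambda n,v:print(n,np.round(v,4) if not isinstance(v,tuple) else (np.round(v[0],4),round(v[1],4)))
tt=lambda x,y:T(x,y,310,180,8); ss=lambda x,y:T(x,y,170,225,7)
f('lip tri',tri(t,T(172,188,150,185,8),s,T(319,118,295,140,8)))
f('ring tri',tri(t,T(194,212,150,185,8),s,T(315,172,295,140,8)))
f('foot top',onz(t,*T(275,272,150,185,8),0.003)); f('foot sc',onz(s,*T(300,422,295,140,8),0.003))
# rails upper ends  (top: L near, L far, R near, R far)
for n,a,b in [('Lnear',(150,585),(372,77)),('Lfar',(85,135),(705,215)),('Rnear',(665,520),(66,377)),('Rfar',(587,75),(425,555))]:
    f(n,tri(t,tt(*a),s,ss(*b)))
for n,a in [('ball',(249,458)),('cone',(374,447)),('disc',(511,426))]:
    f(n,onz(t,*tt(*a),{'ball':.049,'cone':.045,'disc':.045}[n]))
f('disc tri',tri(t,tt(511,426),s,ss(238,392)))
f('cone tri',tri(t,tt(374,450),s,ss(316,320)))
# tab top edge ends
f('tabL',tri(t,tt(282,325),s,ss(447,183))); f('tabR',tri(t,tt(482,300),s,ss(335,300)))
for n,a in [('plateFL',(130,333)),('plateFR',(610,283)),('plateNL',(160,555)),('plateNR',(645,500))]: f(n,onz(t,*tt(*a),.078))
E
```

```text
lip tri (array([0.5528, 0.36  , 0.1845]), np.float64(0.0008))
ring tri (array([0.551 , 0.3604, 0.1539]), np.float64(0.0027))
foot top [0.553  0.3626 0.003 ]
foot sc [0.5503 0.37   0.003 ]
Lnear (array([ 0.4436, -0.1181,  0.0695]), np.float64(0.0017))
Lfar (array([ 0.6241, -0.0912,  0.0737]), np.float64(0.0001))
Rnear (array([ 0.4739, -0.3237,  0.0707]), np.float64(0.0026))
Rfar (array([ 0.6549, -0.2954,  0.0737]), np.float64(0.0018))
ball [ 0.4974 -0.1609  0.049 ]
cone [ 0.5036 -0.2125  0.045 ]
disc [ 0.5134 -0.2688  0.045 ]
disc tri (array([ 0.5142, -0.2695,  0.0408]), np.float64(0.0005))
cone tri (array([ 0.504 , -0.2152,  0.031 ]), np.float64(0.0008))
tabL (array([ 0.5436, -0.166 ,  0.1023]), np.float64(0.0015))
tabR (array([ 0.5555, -0.2439,  0.1048]), np.float64(0.0032))
plateFL [ 0.5427 -0.1093  0.078 ]
plateFR [ 0.5675 -0.3026  0.078 ]
plateNL [ 0.4542 -0.1217  0.078 ]
plateNR [ 0.4802 -0.315   0.078 ]
```

Estimates so far:
- **Mouth:** (0.553, 0.360, 0.1845) against a stated 0.182, so the heights agree.
- **Tray:** origin ≈ (0.505, −0.2145), yaw ≈ 0.15.
- **Ball:** ≈ (0.497, −0.160).
- **Cover:** already about 5 mm back.

I'll start by rising, shutting the fingers and turning so the tool lines up with the tray.

>>> servo_tool(
  rows=[
    [[0, 0, -0.25], -0.067],
    [[0, 0, -0.5], -0.134],
    [[0, 0, -0.75], -0.2],
    [[0, 0, -1], -0.267],
    [[0, 0, -1], -0.267],
  ],
  grip=1,
)

```text
time: 0.52
tool_pos: [0.1471, 0.5314, 0.2898]
ee_rot: [3.135, 0.004, -2.99]
wrist_force: [-0.0, -0.5, 0.3]
width: 0.0638
```

>>> servo_tool(
  rows=[
    [[-0.31, -0.19, 0], 0],
    [[-0.62, -0.38, 0], 0],
    [[-0.94, -0.575, 0], 0],
  ],
)

```text
time: 0.77
tool_pos: [0.228, 0.4953, 0.2838]
ee_rot: [-3.14, -0.001, -2.993]
wrist_force: [0.6, -0.0, -0.3]
width: 0.044
```

>>> servo_tool(
  rows=[
    [[-0.31, -0.19, 0], 0],
    [[-0.62, -0.38, 0], 0],
    [[-0.94, -0.575, 0], 0],
  ],
)

```text
time: 1.02
tool_pos: [0.3098, 0.4606, 0.2836]
ee_rot: [-3.14, -0.002, -2.995]
wrist_force: [-0.0, 0.2, -0.8]
width: 0.0238
```

>>> servo_tool(
  rows=[
    [[-0.31, -0.19, 0], 0],
    [[-0.62, -0.38, 0], 0],
    [[-0.94, -0.575, 0], 0],
  ],
)

```text
time: 1.27
tool_pos: [0.391, 0.4263, 0.2836]
ee_rot: [-3.14, -0.002, -2.995]
wrist_force: [-0.1, 1.1, -0.1]
width: 0.0039
```

>>> servo_tool(
  rows=[
    [[-0.31, -0.19, 0], 0],
    [[-0.62, -0.38, 0], 0],
    [[-0.94, -0.575, 0], 0],
  ],
)

```text
time: 1.52
tool_pos: [0.4723, 0.3921, 0.2835]
ee_rot: [-3.141, -0.002, -2.995]
wrist_force: [-0.4, 0.7, -0.1]
width: 0.0004
```

>>> servo_tool(
  rows=[
    [[-0.31, -0.19, 0], 0],
    [[-0.62, -0.38, 0], 0],
    [[-0.94, -0.575, 0], 0],
    [[-0.94, -0.575, 0], 0],
    [[-0.94, -0.575, 0], 0],
  ],
)

```text
time: 1.93
tool_pos: [0.5534, 0.3576, 0.2824]
ee_rot: [-3.14, -0.004, -2.997]
wrist_force: [-0.8, -0.2, -0.2]
width: 0.0003
```

>>> servo_tool(
  rows=[
    [[0, 0.04, 0.2], 0],
    [[0, 0.04, 0.4], 0],
    [[0, 0.04, 0.6], 0],
    [[0, 0.04, 0.75], 0],
    [[0, 0.04, 0.85], 0],
    [[0, 0.04, 0.87], 0],
    [[0, 0.04, 0.87], 0],
  ],
)

```text
time: 2.52
tool_pos: [0.5515, 0.3621, 0.2154]
ee_rot: [-3.141, -0.001, -2.992]
wrist_force: [0.2, -0.2, 0.3]
width: 0.0004
```

```bash
python3 - <<'E'
from h import *
for n in('scene','top'):
    s=save(n,n+'1')
    print(n,proj(s,[[.553,.3605,.182],[.553,.3605,.212]]).round(1).tolist())
crop('scene1',275,90,375,215,5,'s1');crop('top1',120,150,230,250,6,'t1')
E
```

```text
scene [[334.6, 154.8], [335.2, 147.7]]
top [[171.2, 208.3], [168.6, 206.3]]
```

View pics/s1.png

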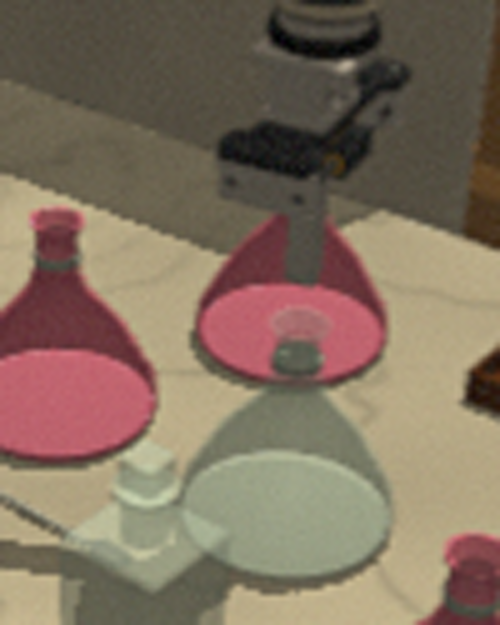

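View pics/t1.png

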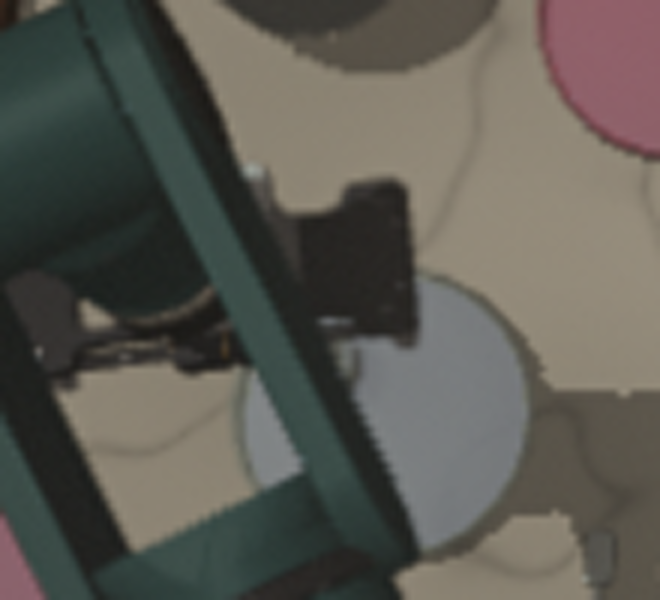

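The fingertips end at scene ~(335.5,146.5), centred just above the lip at ~(335,155). That matches the projection for about 3 cm. Now I'll hold for more than 2 s.

>>> servo_tool(
  rows=[
    [[0, 0, 0.03], 0],
    [[0, 0, 0.03], 0],
    [[0, 0, 0.03], 0],
    [[0, 0, 0.03], 0],
    [[0, 0, 0.03], 0],
    [[0, 0, 0.03], 0],
    [[0, 0, 0.03], 0],
    [[0, 0, 0.03], 0],
    [[0, 0, 0.03], 0],
    [[0, 0, 0.03], 0],
    [[0, 0, 0.03], 0],
    [[0, 0, 0.03], 0],
  ],
)

```text
time: 3.62
tool_pos: [0.5522, 0.3619, 0.2135]
ee_rot: [3.142, 0.0, -2.992]
wrist_force: [0.2, -1.0, -0.4]
width: 0.0005
```

>>> servo_tool(
  rows=[
    [[0, 0, 0], 0],
    [[0, 0, 0], 0],
    [[0, 0, 0], 0],
    [[0, 0, 0], 0],
    [[0, 0, 0], 0],
    [[0, 0, 0], 0],
    [[0, 0, 0], 0],
    [[0, 0, 0], 0],
    [[0, 0, 0], 0],
    [[0, 0, 0], 0],
    [[0, 0, 0], 0],
    [[0, 0, 0], 0],
  ],
)

```text
time: 4.62
tool_pos: [0.5522, 0.3619, 0.2135]
ee_rot: [3.142, 0.0, -2.992]
wrist_force: [-0.1, -0.1, -0.1]
width: 0.0007
```

>>> servo_tool(
  rows=[
    [[0, 0, 0], 0],
    [[0, 0, 0], 0],
    [[0, 0, 0], 0],
    [[0, 0, 0], 0],
    [[0, 0, 0], 0],
    [[0, 0, 0], 0],
    [[0, 0, 0], 0],
    [[0, 0, 0], 0],
    [[0, 0, 0], 0],
    [[0, 0, 0], 0],
  ],
)

```text
time: 5.45
tool_pos: [0.5522, 0.3619, 0.2135]
ee_rot: [3.142, 0.0, -2.992]
wrist_force: [0.1, -0.7, -0.2]
width: 0.0008
```

>>> servo_tool(
  rows=[
    [[0, 0, -0.25], 0],
    [[0, 0, -0.5], 0],
    [[0, 0, -0.75], 0],
    [[0, 0, -1], 0],
    [[0, 0, -1], 0],
  ],
)

```text
time: 5.87
tool_pos: [0.5534, 0.3625, 0.2991]
ee_rot: [3.138, 0.009, -2.992]
wrist_force: [-0.5, 0.2, 1.6]
width: 0.0006
```

>>> servo_tool(
  rows=[
    [[0.07, -0.33, 0], 0],
    [[0.13, -0.66, 0], 0],
    [[0.2, -0.98, 0], 0],
  ],
)

```text
time: 6.12
tool_pos: [0.5477, 0.2813, 0.2918]
ee_rot: [-3.141, -0.002, -2.991]
wrist_force: [1.6, -0.5, 0.2]
width: 0.0006
```

>>> servo_tool(
  rows=[
    [[0.07, -0.33, 0], 0],
    [[0.13, -0.66, 0], 0],
    [[0.2, -0.98, 0], 0],
  ],
)

```text
time: 6.37
tool_pos: [0.5434, 0.2007, 0.292]
ee_rot: [-3.141, -0.002, -2.992]
wrist_force: [-0.7, -0.7, -0.2]
width: 0.0003
```

>>> servo_tool(
  rows=[
    [[0.07, -0.33, 0], 0],
    [[0.13, -0.66, 0], 0],
    [[0.2, -0.98, 0], 0],
  ],
)

```text
time: 6.62
tool_pos: [0.5393, 0.1208, 0.2921]
ee_rot: [3.142, -0.001, -2.992]
wrist_force: [0.8, -0.7, 0.0]
width: 0.0004
```

>>> servo_tool(
  rows=[
    [[0.07, -0.33, 0], 0],
    [[0.13, -0.66, 0], 0],
    [[0.2, -0.98, 0], 0],
  ],
)

```text
time: 6.87
tool_pos: [0.5351, 0.0409, 0.2921]
ee_rot: [3.141, -0.001, -2.992]
wrist_force: [0.8, 0.5, -0.7]
width: 0.0006
```

>>> servo_tool(
  rows=[
    [[0.07, -0.33, 0], 0],
    [[0.13, -0.66, 0], 0],
    [[0.2, -0.98, 0], 0],
  ],
)

```text
time: 7.12
tool_pos: [0.531, -0.0389, 0.2921]
ee_rot: [3.141, -0.001, -2.992]
wrist_force: [0.6, -0.0, 0.1]
width: 0.0008
```

>>> servo_tool(
  rows=[
    [[0.07, -0.33, 0], 0],
    [[0.13, -0.66, 0], 0],
    [[0.2, -0.98, 0], 0],
  ],
)

```text
time: 7.37
tool_pos: [0.5269, -0.1189, 0.2921]
ee_rot: [3.141, -0.001, -2.992]
wrist_force: [0.4, 0.0, 0.2]
width: 0.0002
```

>>> servo_tool(
  rows=[
    [[0.07, -0.33, 0], 0],
    [[0.13, -0.66, 0], 0],
    [[0.2, -0.98, 0], 0],
    [[0.2, -0.98, 0], 0],
    [[0.2, -0.98, 0], 0],
  ],
)

```text
time: 7.78
tool_pos: [0.5227, -0.1983, 0.2918]
ee_rot: [3.14, -0.002, -2.994]
wrist_force: [-0.2, 0.1, -0.5]
width: 0.0003
```

```bash
python3 - <<'E'
from h import *
s=save('scene','scene2');save('top','top2')
from bench import robot
o=robot.get_obs();print(o['time'],o['tool_pos'],o['ee_rot'],o['joint_positions'])
crop('scene2',160,150,310,330,4,'s2')
E
```

```text
7.8833 [ 0.52313713 -0.19669217  0.29273536] [ 3.14028212e+00 -5.81613239e-04 -2.99151402e+00] [-4.61546463e-01  1.08265394e-01  1.17651835e+00  7.70565830e-04
  1.85803751e+00 -2.18220319e+00]
```

View pics/s2.png

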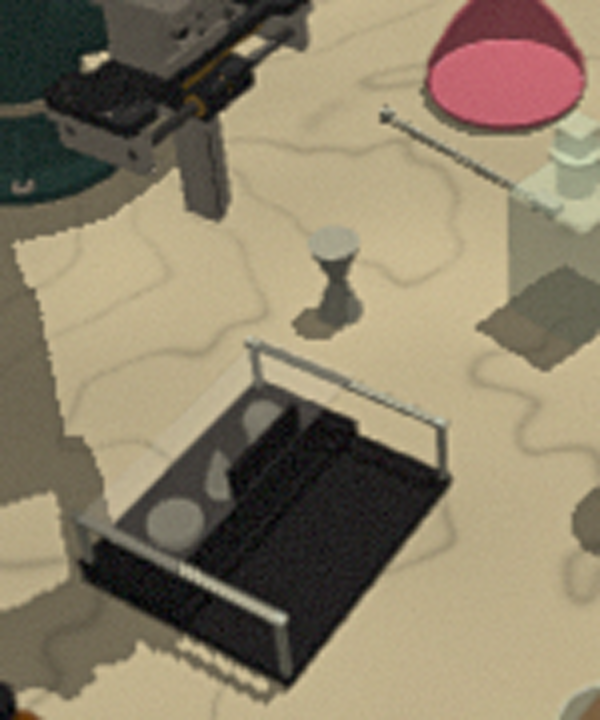

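View pics/top2.png

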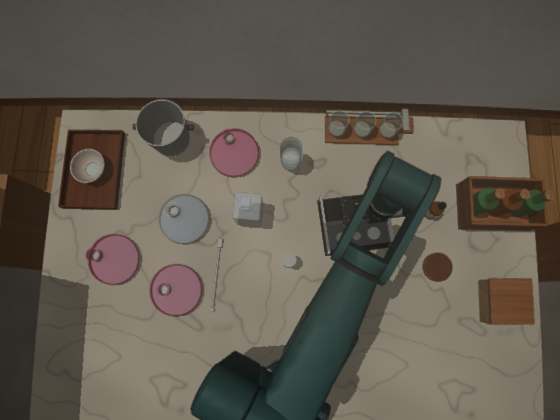

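>>> servo_tool(
  rows=[
    [[0, 0, 0.33], 0],
    [[0, 0, 0.66], 0],
    [[0, 0, 1], 0],
  ],
)

```text
time: 8.13
tool_pos: [0.5239, -0.196, 0.2134]
ee_rot: [-3.141, 0.002, -2.99]
wrist_force: [0.6, 0.5, -0.4]
width: 0.0007
```

>>> servo_tool(
  rows=[
    [[0, 0, 0.33], 0],
    [[0, 0, 0.66], 0],
    [[0, 0, 1], 0],
  ],
)

```text
time: 8.38
tool_pos: [0.5235, -0.1957, 0.1325]
ee_rot: [-3.142, 0.001, -2.99]
wrist_force: [0.5, -0.9, 0.3]
width: -0.0
```

>>> servo_tool(
  rows=[
    [[0, 0, 0.2], 0],
    [[0, 0, 0.37], 0],
    [[0, 0, 0.48], 0],
    [[0, 0, 0.55], 0],
    [[0, 0, 0.55], 0],
  ],
)

```text
time: 8.8
tool_pos: [0.5229, -0.1963, 0.0885]
ee_rot: [3.14, -0.001, -2.991]
wrist_force: [0.4, -1.1, 0.9]
width: 0.0008
```

```bash
python3 - <<'E'
from h import *
s=save('scene','scene3')
from bench import robot
o=robot.get_obs();print(o['time'],o['tool_pos'],o['ee_rot'],o['wrist_force'])
crop('scene3',160,200,290,330,6,'s3')
E
```

```text
8.85 [ 0.52341028 -0.19681762  0.08955804] [ 3.14138934e+00  7.29859535e-05 -2.99105164e+00] [0.69459257 0.67554355 0.28797122]
```

View pics/s3.png

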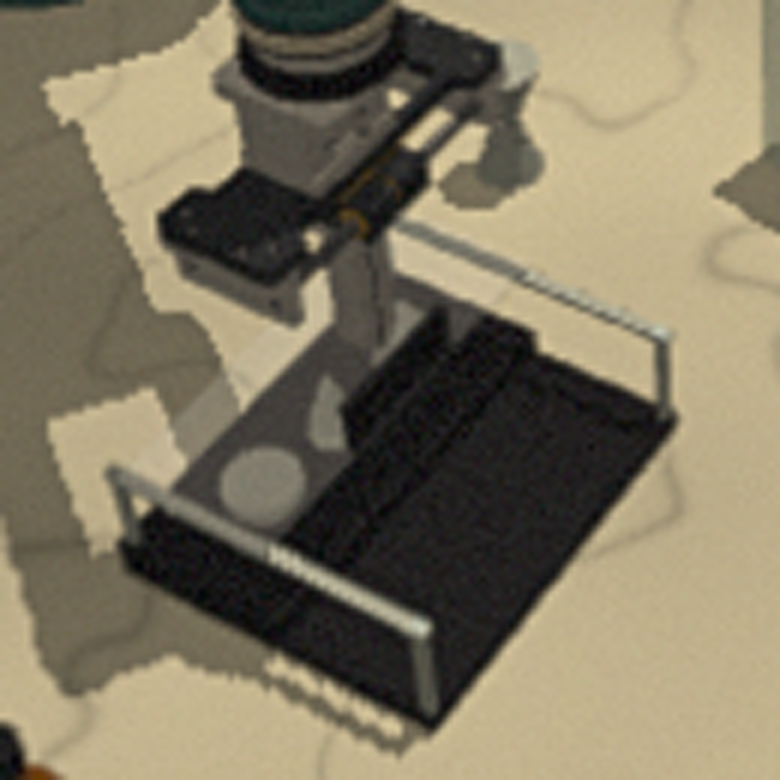

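The fingers stand in front of the tab and above the plate, with the tip at scene crop ~(370,350). Next is the push along tool −x (tray +x).

>>> servo_tool(
  rows=[
    [[-0.08, 0, 0], 0],
    [[-0.16, 0, 0], 0],
    [[-0.24, 0, 0], 0],
    [[-0.32, 0, 0], 0],
    [[-0.4, 0, 0], 0],
    [[-0.5, 0, 0], 0],
    [[-0.6, 0, 0], 0],
    [[-0.7, 0, 0], 0],
    [[-0.8, 0, 0], 0],
    [[-0.9, 0, 0], 0],
    [[-1, 0, 0], 0],
    [[-1, 0, 0], 0],
  ],
)

```text
time: 9.85
tool_pos: [0.6042, -0.185, 0.0892]
ee_rot: [3.141, 0.002, -2.991]
wrist_force: [0.3, 0.4, -0.1]
width: 0.0005
```

>>> servo_tool(
  rows=[
    [[-0.05, 0, 0], 0],
    [[-0.1, 0, 0], 0],
    [[-0.13, 0, 0], 0],
    [[-0.16, 0, 0], 0],
    [[-0.18, 0, 0], 0],
    [[-0.2, 0, 0], 0],
    [[-0.2, 0, 0], 0],
  ],
)

```text
time: 10.43
tool_pos: [0.6183, -0.183, 0.0892]
ee_rot: [3.141, 0.0, -2.992]
wrist_force: [-1.2, -0.0, -0.4]
width: 0.0005
```

>>> servo_tool(
  rows=[
    [[-0.02, 0, 0], 0],
    [[-0.04, 0, 0], 0],
    [[-0.05, 0, 0], 0],
    [[-0.05, 0, 0], 0],
  ],
)

```text
time: 10.77
tool_pos: [0.6223, -0.1825, 0.0894]
ee_rot: [3.141, 0.0, -2.992]
wrist_force: [-1.4, -0.0, -0.6]
width: 0.0004
```

```bash
python3 - <<'E'
from h import *
s=save('scene','scene4')
from bench import robot
o=robot.get_obs();print(o['time'],o['tool_pos'],o['ee_rot'],o['wrist_force'])
crop('scene4',160,200,290,330,6,'s4')
E
```

```text
10.8167 [ 0.62231183 -0.1825958   0.08944407] [-3.14152353e+00  2.99743440e-04 -2.99196272e+00] [-0.80926702 -0.13229891 -0.34493423]
```

View pics/s4.png

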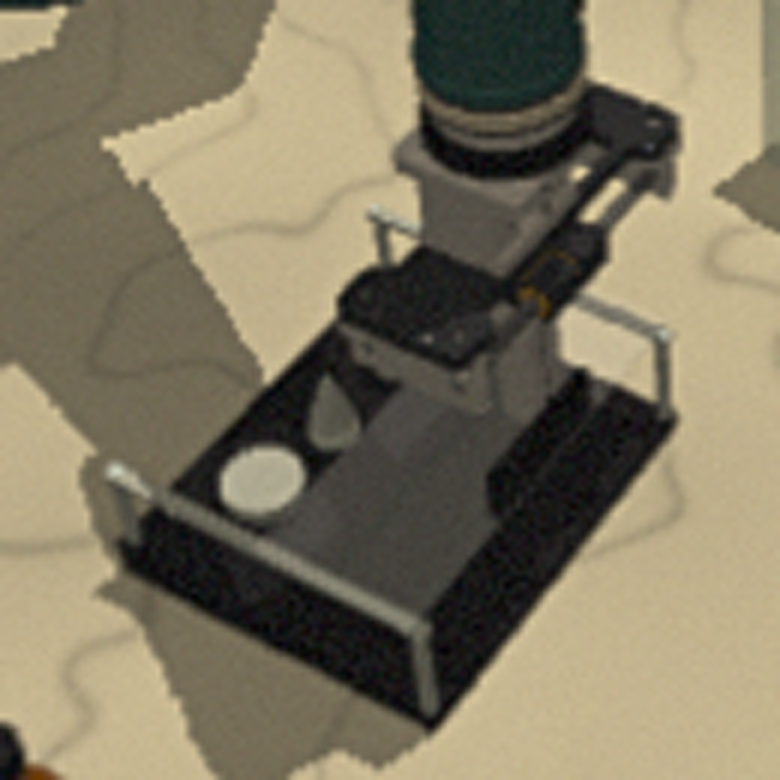

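>>> servo_tool(
  rows=[
    [[-0.02, 0, 0], 0],
    [[-0.03, 0, 0], 0],
    [[-0.04, 0, 0], 0],
    [[-0.04, 0, 0], 0],
  ],
)

```text
time: 11.15
tool_pos: [0.6227, -0.1825, 0.0895]
ee_rot: [3.141, -0.006, -2.993]
wrist_force: [-8.6, 0.6, 3.2]
width: 0.0004
```

>>> servo_tool(
  rows=[
    [[-0.02, 0, 0], 0],
    [[-0.03, 0, 0], 0],
    [[-0.03, 0, 0], 0],
  ],
)

```text
time: 11.4
tool_pos: [0.6227, -0.1825, 0.0895]
ee_rot: [3.14, -0.012, -2.993]
wrist_force: [-13.4, -0.7, 5.4]
width: 0.0004
```

This is the firm stop: the force rose to 13 N with no further travel. I'll back off and rise.

>>> servo_tool(
  rows=[
    [[0.05, 0, 0], 0],
    [[0.12, 0, 0], 0],
    [[0.2, 0, 0], 0],
    [[0.2, 0, -0.2], 0],
    [[0.2, 0, -0.5], 0],
    [[0.2, 0, -0.8], 0],
    [[0.2, 0, -1], 0],
    [[0.2, 0, -1], 0],
  ],
)

```text
time: 12.07
tool_pos: [0.6144, -0.1851, 0.1753]
ee_rot: [-3.136, 0.01, -2.992]
wrist_force: [0.3, 0.3, -0.3]
width: -0.0001
```

>>> servo_tool(
  rows=[
    [[0, 0.1, -0.3], 0],
    [[0, 0.2, -0.6], 0],
    [[0, 0.25, -0.6], 0],
    [[0, 0.25, -0.6], 0],
  ],
)

```text
time: 12.4
tool_pos: [0.6096, -0.1638, 0.2184]
ee_rot: [-3.14, 0.003, -2.991]
wrist_force: [0.6, -0.4, -1.0]
width: 0.0003
```

```bash
python3 - <<'E'
from h import *
s=save('scene','scene5');save('top','top5')
from bench import robot
o=robot.get_obs();print(o['time'],o['tool_pos'],o['ee_rot'],o['wrist_force'])
crop('scene5',160,210,290,330,6,'s5');crop('top5',310,180,405,265,8,'t5')
E
```

```text
12.5 [ 0.60834788 -0.16415373  0.21532727] [ 3.14051938e+00 -2.09754650e-03 -2.99172183e+00] [ 0.20170218  0.21432014 -0.69395214]
```

View pics/s5.png

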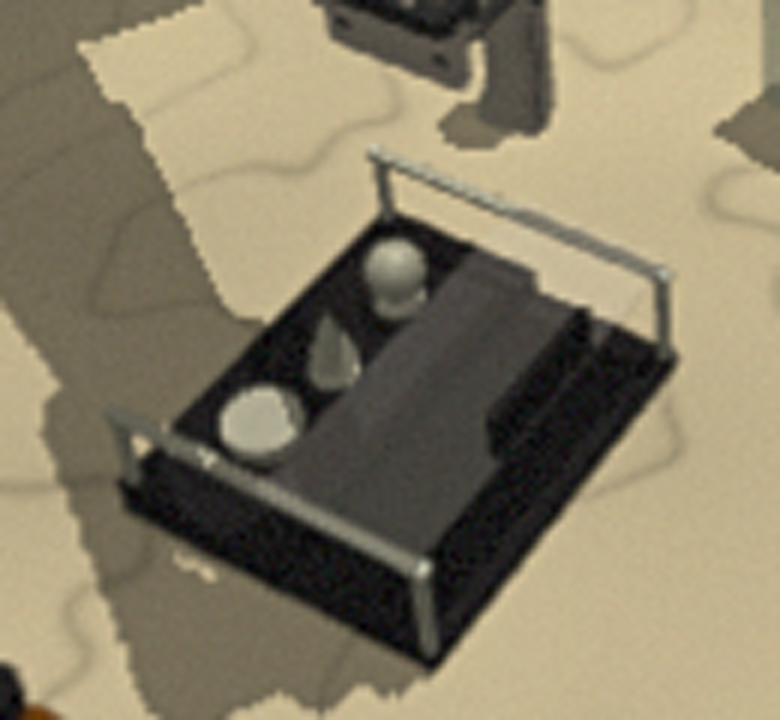

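View pics/t5.png

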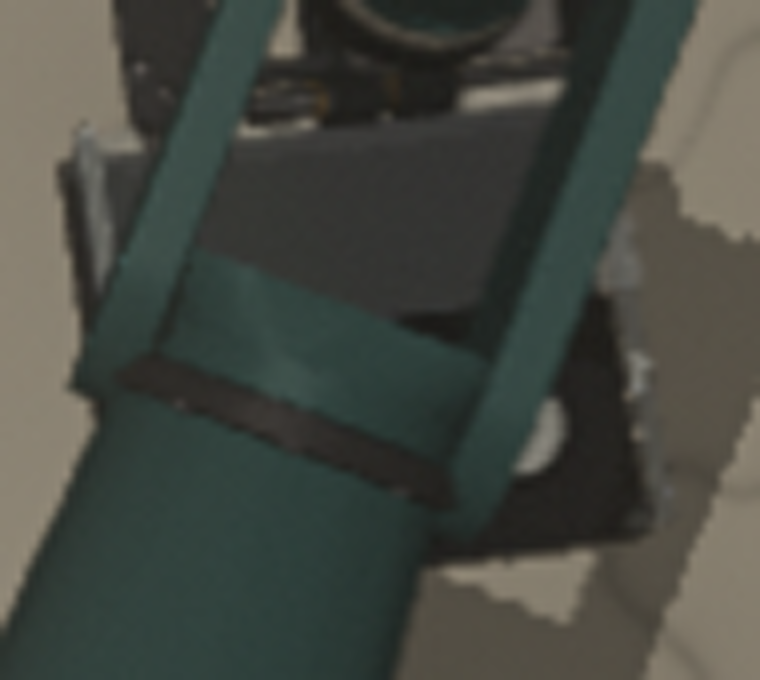

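The cover is back and the stoppers are open: ball at scene ~(225.5,253.5), then cone, then disc. I'll triangulate the ball centre using the first top picture.

```bash
python3 - <<'E'
from h import *
t=load('top0');s=load('scene5')
p=(310+(249-3.5)/8,180+(458-3.5)/8);q=(160+(395-2.5)/6,210+(264-2.5)/6)
b=tri(t,p,s,q);print(b)
from bench import robot
tp=np.array(robot.get_obs()['tool_pos']);yaw=.150
B=np.array([b[0][0],b[0][1]]);d=B-tp[:2]
print('tool x,y',-(d@[np.cos(yaw),np.sin(yaw)]),d@[-np.sin(yaw),np.cos(yaw)],tp)
# tab & cover position
f=lambda x,y:(160+(x-2.5)/6,210+(y-2.5)/6)
# tab upper corners at z=.108
for c in [(585,312),(492,420)]:
    P=onz(s,*f(*c),.108)[:2]-[.505,-.2145];print('tab tray',P@[np.cos(yaw),np.sin(yaw)],P@[-np.sin(yaw),np.cos(yaw)])
E
```

```text
(array([ 0.49688258, -0.15982527,  0.05464344]), np.float64(0.0007393600788159165))
tool x,y 0.10956682362028898 0.020937021811083683 [ 0.60834788 -0.16415373  0.21532727]
tab tray 0.13429426141790837 0.03699976568488868
tab tray 0.13382104005113682 -0.03983204561607418
```

>>> servo_tool(
  rows=[
    [[0.33, 0.13, 0], 0],
    [[0.66, 0.26, 0], 0],
    [[1, 0.26, 0], 0],
  ],
)

```text
time: 12.75
tool_pos: [0.5249, -0.1543, 0.214]
ee_rot: [3.138, -0.004, -2.99]
wrist_force: [-0.7, -0.5, -0.4]
width: 0.0005
```

>>> servo_tool(
  rows=[
    [[0.2, 0, 0], 0],
    [[0.37, 0, 0], 0],
    [[0.37, 0, 0], 0],
    [[0.37, 0, 0.25], 0],
    [[0.37, 0, 0.5], 0],
    [[0.37, 0, 0.75], 0],
    [[0.37, 0, 0.75], 0],
    [[0.37, 0, 0.75], 0],
  ],
)

```text
time: 13.42
tool_pos: [0.4965, -0.1597, 0.1549]
ee_rot: [3.139, -0.004, -2.992]
wrist_force: [-0.9, 0.4, 0.4]
width: 0.0002
```

```bash
python3 - <<'E'
from bench import robot
o=robot.get_obs();print(o['time'],o['tool_pos'],o['ee_rot'])
E
```

```text
13.4167 [ 0.49653138 -0.15967235  0.15493346] [ 3.1387082  -0.00419541 -2.99209446]
```

Directly above the ball. I'll descend 60 mm to about 30 mm above its top.

>>> servo_tool(
  rows=[
    [[0, 0, 0.2], 0],
    [[0, 0, 0.4], 0],
    [[0, 0, 0.55], 0],
    [[0, 0, 0.66], 0],
    [[0, 0, 0.73], 0],
    [[0, 0, 0.75], 0],
    [[0, 0, 0.75], 0],
    [[0, 0, 0.75], 0],
  ],
)

```text
time: 14.08
tool_pos: [0.4979, -0.1603, 0.0982]
ee_rot: [-3.141, 0.001, -2.992]
wrist_force: [0.7, 0.3, -0.1]
width: 0.0002
```

```bash
python3 - <<'E'
from h import *
s=save('scene','scene6');save('top','top6')
from bench import robot
o=robot.get_obs();print(o['time'],o['tool_pos'],o['ee_rot'],o['wrist_force'])
crop('scene6',160,200,290,330,6,'s6')
E
```

```text
14.1833 [ 0.49799172 -0.16033195  0.09843425] [-3.14071382e+00  1.58371138e-03 -2.99195697e+00] [0.11158385 0.34091117 0.72046266]
```

View pics/s6.png

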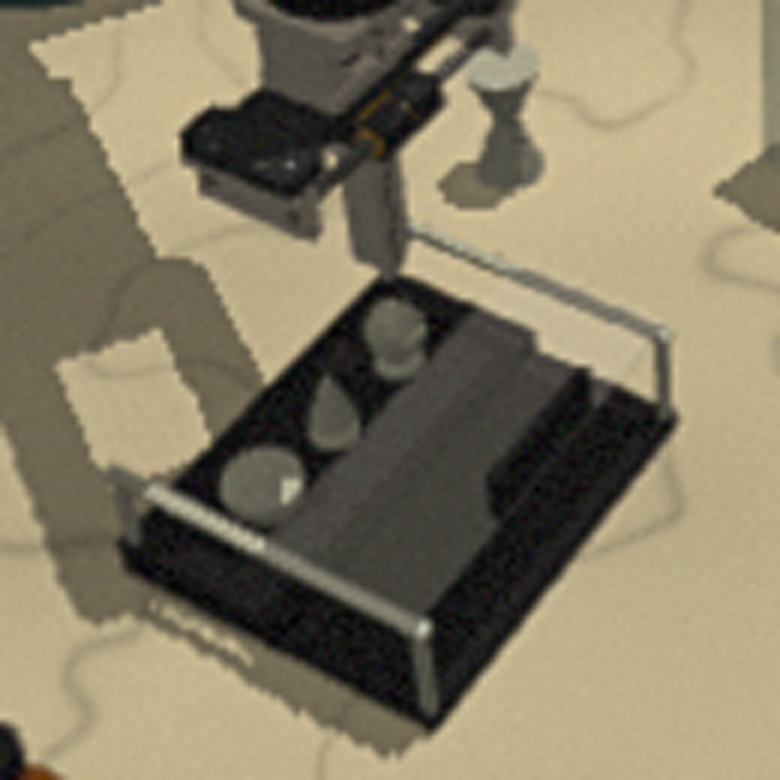

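View pics/scene6.png

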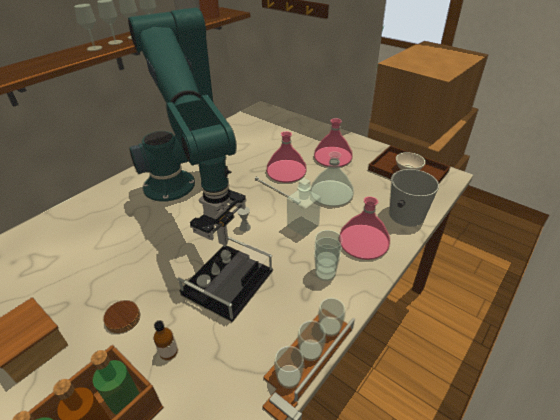

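The fingertips, at crop ~(380,270), hang directly over the ball head at ~(395,328), and nothing else has moved. I'll trim 4 mm down and hold.

>>> servo_tool(
  rows=[
    [[0, 0, 0.05], 0],
    [[0, 0, 0.05], 0],
    [[0, 0, 0.05], 0],
    [[0, 0, 0.05], 0],
    [[0, 0, 0.05], 0],
    [[0, 0, 0.05], 0],
    [[0, 0, 0.05], 0],
    [[0, 0, 0.05], 0],
    [[0, 0, 0.05], 0],
    [[0, 0, 0.05], 0],
    [[0, 0, 0.05], 0],
    [[0, 0, 0.05], 0],
  ],
)

```text
time: 15.18
tool_pos: [0.4974, -0.1601, 0.0935]
ee_rot: [3.141, 0.0, -2.992]
wrist_force: [0.3, 0.7, -0.4]
width: 0.0003
```

>>> servo_tool(
  rows=[
    [[0, 0, 0], 0],
    [[0, 0, 0], 0],
    [[0, 0, 0], 0],
    [[0, 0, 0], 0],
    [[0, 0, 0], 0],
    [[0, 0, 0], 0],
    [[0, 0, 0], 0],
    [[0, 0, 0], 0],
    [[0, 0, 0], 0],
    [[0, 0, 0], 0],
    [[0, 0, 0], 0],
    [[0, 0, 0], 0],
  ],
)

```text
time: 16.18
tool_pos: [0.4974, -0.1601, 0.0934]
ee_rot: [3.141, -0.0, -2.992]
wrist_force: [-0.5, 0.5, -0.4]
width: 0.0004
```

>>> servo_tool(
  rows=[
    [[0, 0, 0], 0],
    [[0, 0, 0], 0],
    [[0, 0, 0], 0],
    [[0, 0, 0], 0],
    [[0, 0, 0], 0],
    [[0, 0, 0], 0],
    [[0, 0, 0], 0],
    [[0, 0, 0], 0],
    [[0, 0, 0], 0],
    [[0, 0, 0], 0],
    [[0, 0, 0], 0],
    [[0, 0, 0], 0],
  ],
)

```text
time: 17.18
tool_pos: [0.4974, -0.1601, 0.0935]
ee_rot: [3.142, 0.0, -2.992]
wrist_force: [1.6, -0.5, -0.1]
width: 0.0001
```

```bash
python3 - <<'E'
from h import *
save('scene','scene7')
a=cv2.imread('pics/scene6.png').astype(int);b=cv2.imread('pics/scene7.png').astype(int)
print((abs(a-b).max(2)>60).sum())
from bench import robot
o=robot.get_obs();print(o['time'],o['tool_pos'],o['wrist_force'])
print(robot.close_job())
E
```

```text
267
17.2333 [ 0.4973999  -0.16008367  0.09344004] [-0.27528846 -0.04235412  0.38757128]
the job is handed in; nothing more can be done
None
```

The job is done and handed in at 17.2 s, with no verdict reported. The shut fingertips are still pointing at the ball-headed stopper.

- **Decanter:** I pointed at the mouth of the clear ship's decanter for about 2.8 s, about 31 mm above its lip going by the given 182 mm height.
- **Cover:** I pushed the cover back by its tab until it stopped firmly; the force rose to about 13 N with no further travel. In the picture taken afterwards, the tab stands where it should when fully back, within about 2 mm.
- **Ball stopper:** I came down from above and pointed at it for about 3 s, about 28 mm above its top going by the given 65 mm height. The tip was within 1 mm sideways of the position I measured for the ball.

**Checks that disagreed:**
- The two views of the decanter's foot differed by about 7 mm. I relied on the lip, which both views placed within 1 mm of each other, at 184.5 mm against the stated 182 mm.
- The two views put the ball's centre at about 55 mm high, where about 49 mm was expected. I used the given height there.

**Final picture:** I did not view it. A comparison with the previous one, which showed nothing but the cover out of place, found 267 changed pixels. I put those down to the last 4 mm of descent and noise, but did not confirm it.

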